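Find the live push button and put its guard ring on

TASK

Only one of the three push buttons on the switch box still works. Press them slowly, one after another, until you feel one snap over and stay in: stop pressing at the snap, never push hard (12 N at most), and give up on a button that stays soft before you push it to the bottom. Then set the loose steel guard ring, the big one, over the button that stayed in, flat on the box, and leave everything else where it is.

Things in the scene. Friction and masses are not known exactly. Their poses are not given: they have to be found in the camera images.
- box: grey switch box fixed on the table, 110 (x) x 270 (y) x 45 mm high. Three identical round push buttons stand in a row along its y axis, 80 mm apart, the middle one at its centre. Around each, the flat lid has a raised black round boss, 40 mm in diameter, 6 mm high. Origin: centre of its underside, z up; the lid's flat top is at z = 45 mm.
- place_1 (a point): centre of the top face of the button at y = +80 mm of the box's frame, as it stands before it is pressed (this point is fixed to the box and does not sink with the button): 28 mm above the box's lid, 22 mm above its boss. The button is a white plastic cylinder 30 mm in diameter.
- place_2 (a point): centre of the top face of the button in the middle, as it stands before it is pressed (this point is fixed to the box and does not sink with the button): 28 mm above the box's lid, 22 mm above its boss. The button is a white plastic cylinder 30 mm in diameter.
- place_3 (a point): centre of the top face of the button at y = -80 mm of the box's frame, as it stands before it is pressed (this point is fixed to the box and does not sink with the button): 28 mm above the box's lid, 22 mm above its boss. The button is a white plastic cylinder 30 mm in diameter.
- cap_1 (a joint): how far the button at place_1 stands pressed in (m): 0 at the start, grows as it goes down. All three look alike; which one works changes from run to run. Each first sinks through 0.3 to 5.3 mm of slack (different for each, under 1 N).
- cap_2 (a joint): how far the button at place_2 stands pressed in (m): 0 at the start, grows as it goes down. The working one then stiffens to 6 to 8 N, stays stiff for some 2 to 3 mm and snaps over when 6 to 11.6 mm in: the force vanishes and it stays in when let go. A hard stop comes within 1 mm after the snap: pushing on makes the force shoot up.
- cap_3 (a joint): how far the button at place_3 stands pressed in (m): 0 at the start, grows as it goes down. A dead one pushes back only 1 to 3 N all the way, with no peak or drop, and rises again to 5.4 mm in or less when let go. Over 12.5 mm in and still soft means dead; its inside cracks if driven more than 16 mm in.
- guard: loose steel guard ring lying flat on the table: a plain tube 60 mm outside diameter, 47 mm hole, 34 mm high, 120 g. It passes over a button and its boss with 3.5 mm to spare all round. Origin: centre of its underside, z along its axis.
- collar: small loose steel collar, 40 mm outside, 26 mm hole, 16 mm high: too small for the job, a bystander. Origin: centre of its underside.
- jar: closed amber jar, 76 mm across, 110 mm high; bystander. Origin: centre of its underside.
- bottle: green bottle, 60 mm across, 190 mm high; bystander. Origin: centre of its underside.
- tumbler: clear empty plastic tumbler, 72 mm across, 100 mm high; bystander. Origin: centre of its underside.
- peanuts: white plate of peanuts, 180 mm across, 40 mm high; bystander. Origin: centre of its underside.
- phone: black phone lying flat, 76 x 158 x 10 mm; bystander. Origin: centre of its underside.
- matchbox: red and card matchbox lying flat, 55 x 85 x 22 mm; bystander. Origin: centre of its underside.
- case: black spectacles case, 65 x 160 x 32 mm; bystander. Origin: centre of its underside.

How it is judged:
By the outcome, as a careful person would: the job done as asked, in the order asked, and still so for the second after the job is handed in, with the robot touching nothing.
It also fails if it takes over 72 s, if anything falls off the work surface, if the arm or the gripper's body presses on something with over 40 N, if the wrist force passes 120 N, or if a joint passes its speed limit or range.

ROBOT

A 6-joint arm with a two-finger parallel gripper is mounted at the origin on the work surface. World frame = base frame: x ahead of the robot, y to its left, z up, the work surface at z = 0. Lengths are in m, angles in degrees, forces in N, time in s.
With the tool pointing down it reaches from about 0.275 to 0.775 m from the base axis. Payload 14.6 kg.
Tool frame: the origin (TCP) lies on the centre line of the jaws, within the pads' length; the fingertips stand 11 mm ahead of it and the grasp point (between the pads) lies 8 mm behind it; z points along the fingers, y is the line along which they close (so a half turn about z gives the same grasp; the last joint's range is limited). The gripper opens to 85 mm and grips with 20 to 120 N. Pads are 22 mm wide; open, the fingers measure 114 mm over their backs; the gripper's body (76 mm by 85 mm) begins 54 mm behind the grasp point. The pads swing forward as they close: fully open they stand 13 mm farther back than shut.
Start: joints at [-82.58, 15.075, -2.767, 72.158, 0, 81.102], TCP at [0.148, -0.504, 0.242] pointing down, gripper open.
Joint ranges: [-151.79, 151.79], [-50.71, 97.33], [-67.44, 78.34], [-121.81, 120.89], [-77.56, 73.72], [-180, 180]. Speed limits (degrees/s): [108.29, 108.29, 147.25, 159.86, 180, 180].

INTERFACE

Orientations are given as [roll, pitch, yaw] about the fixed x, y, z axes, in that order (R = Rz(yaw) Ry(pitch) Rx(roll)).
In Python, from plant import env gives the robot as it stands.
- The arm moves only by the tool servo_tool, never from a script. Its arguments are lists of equal length, an entry for each row: "delta_pos": the shift along the tool's x, y, z in m, a list of three; "delta_rot": the turn, a rotation vector about the tool's x, y, z in rad, a list of three; "hand": the opening in per cent of the stroke, from 0 (shut) to 100 (fully open). A call has 1 to 8 rows; each row is the pose to reach, as a shift and turn from the pose commanded when the call began, along the tool's axes at that moment; what a row does not reach only later rows make up. A row lasts 1/10 s, in which the tool goes at most 50 mm and 8.59 degrees, less where a joint would pass 70% of its speed; a pose out of reach is approached as far as the arm can. A call with a gripper value outside its range is refused whole. The fingers move at their own pace and stop on an object; "force" is the grip in N (left out, the last holds). Time passes only in rows, so rows that repeat a pose let the fingers close. It gives the time, the measured TCP pose, the force, the opening and the grip force at its end, in the units of the state.
- env.sense(): the state, without advancing time (a new reading comes with each control period).
- env.read_camera(name): name is "scene" or "top" or "wrist"; returns a dict with "color" (400x640x3 uint8, red, green, blue), "z_map" (400x640 float32, m along the optical axis (not along the pixel's ray), 0 where there is no reading), "fovy" (degrees; the focal length in pixels is half the picture's height over the tangent of half this angle, whatever the lens; pixels are square), "cx", "cy" (the principal point, pixels), "distortion" ([k1, k2, p1, p2, k3] as OpenCV has them; the pictures are not rectified), "origin" and "attitude" of the camera in the world. Camera axes: x right, y up, looking along -z (the intrinsics and any distortion apply to the point x, -y, -z); pixel columns grow to the right and rows downward; lengths in m; the calibration is good to about 2 mm. A picture is of the moment at which its call begins.
- env.close_job(): hands the job in; it is judged then, once.
The state is a dict: "t": time; "qpos": joint angles; "qd": joint speeds; "effort": joint torques, N m; "tool_pos": TCP position; "eef_rot": TCP orientation; "ft_force": force on the tool from outside, world axes, zero at the start; "wrist_torque": the same for the moment, N m; "gripper_width": opening from 0.0 (shut) to 1.0 (fully open); "finger_force": force on a finger pad.
Only numpy, scipy, OpenCV 4.12 (cv2) and the standard library are available. Lean on these libraries where they do the work, as an engineer would, in place of code of your own. Each camera call takes 0.05 s, during which the arm holds its last target. There are 200 camera calls.

## Working session

There is one attempt and no reset: what is moved stays moved. The work goes in short steps, Python scripts to look and compute and a tool call to move; the robot and the scene stay as the last step left them, time stands still between calls to the robot, and variables do not carry over. Pictures are saved under pics/ and viewed, at most 10 in all, crops included, and the job is handed in when it is done.

Besides the shell and the picture viewer there is one more tool, called after "Request:" in YAML: its name, and indented under it one key for each argument. servo_tool: Moves the arm, as the interface text tells. Its arguments: {"type":"object","properties":{"delta_pos":{"type":"array","items":{"type":"array","items":{"type":"number"}}},"delta_rot":{"type":"array","items":{"type":"array","items":{"type":"number"}}},"hand":{"type":"array","items":{"type":"number"}},"force":{"type":"number"}},"required":["delta_pos","delta_rot","hand"]}

```bash
mkdir -p pics; cat > h.py <<'E'
import numpy as np, cv2
from scipy.spatial.transform import Rotation as R
from plant import env
def K(c):
    f=200/np.tan(np.radians(c["fovy"])/2); return np.array([[f,0,c["cx"]],[0,f,c["cy"]],[0,0,1.]])
def Rc(c):
    a=np.array(c["attitude"],float)
    return a if a.shape==(3,3) else R.from_euler("xyz",a,degrees=True).as_matrix()
def rays(c,px):
    u=cv2.undistortPoints(np.array(px,float).reshape(-1,1,2),K(c),np.array(c["distortion"],float)).reshape(-1,2)
    return np.c_[u[:,0],-u[:,1],-np.ones(len(u))]@Rc(c).T
def onplane(c,px,z):
    d=rays(c,px);o=np.array(c["origin"]); return o+d*((z-o[2])/d[:,2])[:,None]
def cloud(c):
    v,u=np.mgrid[0:400,0:640]; d=rays(c,np.c_[u.ravel(),v.ravel()])
    return (np.array(c["origin"])+d*c["z_map"].reshape(-1,1)).reshape(400,640,3)
E
python3 - <<'E'
from h import *
for n in ("scene","top"):
    c=env.read_camera(n); np.save(n+".npy",c,allow_pickle=True)
    cv2.imwrite(f"pics/{n}.png",c["color"][:,:,::-1]); print(n,c["origin"],c["attitude"],c["fovy"],c["distortion"],c["cx"],c["cy"],(c["z_map"]>0).mean())
print(env.sense())
E
```

```text
scene [ 1.5870149  -0.08483706  1.18586218] [4.40923211e+01 6.36519839e-02 8.40261860e+01] 43.189300676599174 [-0.00073366  0.          0.          0.          0.        ] 314.5227487793194 203.92321910218143 0.996046875
top [0.47357391 0.01871912 1.38945916] [  3.98705957  -0.13236524 -91.5288527 ] 55.61704256521133 [-0.01483145  0.          0.          0.          0.        ] 320.3111511329381 203.55750087028702 0.99590234375
{'t': 0.1, 'qpos': array([-8.25799948e+01,  1.50959812e+01, -2.79725408e+00,  7.21603325e+01,
        5.21922908e-04,  8.11013266e+01]), 'qd': array([-0.05681566, -0.13406585,  0.06645803, -0.00855539,  0.00231954,
       -0.04210914]), 'effort': array([ 4.27129868e-03, -6.38577032e+01,  3.85063684e+01,  9.99233918e-03,
       -8.18973876e-05, -2.18151044e-06]), 'tool_pos': array([ 0.14747644, -0.50362445,  0.24189261]), 'eef_rot': array([-1.79947158e+02, -8.80190697e-03,  1.63186743e+01]), 'ft_force': array([ 0.0825597 , -0.20557241,  0.20934161]), 'wrist_torque': array([-0.04099554, -0.01139562, -0.0310006 ]), 'finger_force': 0.0, 'gripper_width': 1.0011634678465067}
```

View pics/top.png

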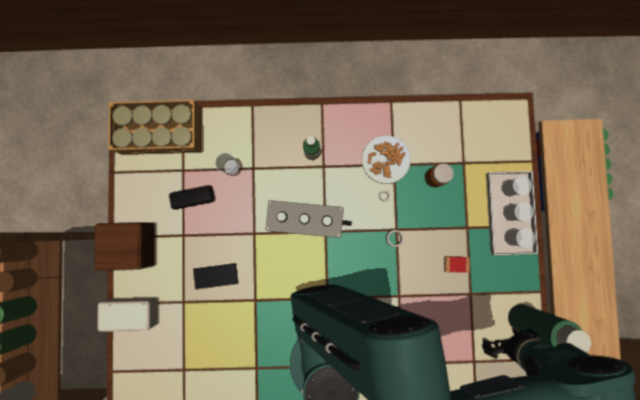

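View pics/scene.png

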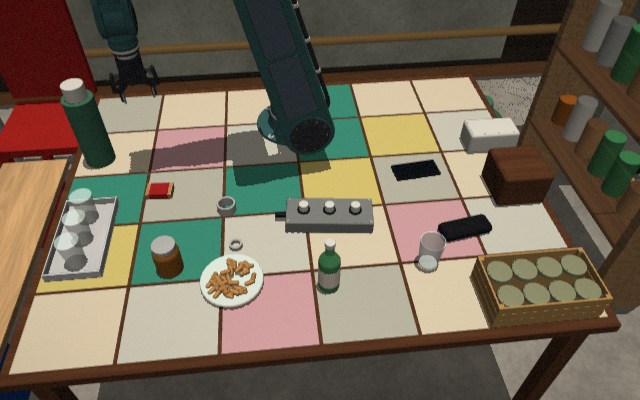

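The top view shows the box at about (304,218), with buttons at (281,216), (304,219) and (327,221). The guard ring is at (394,238) and the collar at (384,196). The scene view agrees: ring (227,206), collar (236,244), and the bottle (330,268) on the far side of the box.

```bash
python3 - <<'E'
from h import *
for n in ("top","scene"):
    c=np.load(n+".npy",allow_pickle=True).item(); P=cloud(c); g=c["color"].astype(int)
    hsv=cv2.cvtColor(c["color"],cv2.COLOR_RGB2HSV)
    x,y,z=P[...,0],P[...,1],P[...,2]
    reg=(x>.3)&(x<.75)&(abs(y)<.35)
    print(n,"table z",np.median(z[reg]))
    # buttons: bright blobs above the lid
    m=(reg&(z>.058)&(z<.085)&(hsv[...,1]<60)&(hsv[...,2]>130)&(y<.25)).astype(np.uint8)
    k,l,s,ce=cv2.connectedComponentsWithStats(m)
    for i in range(1,k):
        if s[i,4]>15: print(" btn",s[i],ce[i].round(1),onplane(c,ce[i],.073).round(4),np.median(P[l==i],0).round(4))
    m=(reg&(z>.037)&(z<.052)).astype(np.uint8); k,l,s,ce=cv2.connectedComponentsWithStats(m)
    for i in range(1,k):
        if s[i,4]>300:
            cs=max(cv2.findContours((l==i).astype(np.uint8),0,2)[0],key=cv2.contourArea)
            q=onplane(c,cs.reshape(-1,2),.045); r=cv2.minAreaRect((q[:,:2]*1000).astype(np.float32)); print(" box",s[i],r)
    for nm,lo,hi,zz in (("ring",.024,.042,.034),("collar",.009,.022,.016)):
        m=(reg&(z>lo)&(z<hi)&(y<-.09)&(y>-.35)).astype(np.uint8); k,l,s,ce=cv2.connectedComponentsWithStats(m)
        for i in range(1,k):
            if s[i,4]>25:
                q=P[l==i]; e=cv2.minEnclosingCircle((onplane(c,np.argwhere(l==i)[:,::-1],zz)[:,:2]*1000).astype(np.float32)); print(" ",nm,s[i],q.mean(0).round(4),e)
c=np.load("top.npy",allow_pickle=True).item()
cv2.imwrite("pics/topcrop.png",cv2.resize(c["color"][150:270,240:440,::-1],(800,480),interpolation=cv2.INTER_CUBIC))
E
```

```text
top table z 0.0014065665789591009
 btn [277 212   9   9  55] [281.  216.2] [[0.5248 0.151  0.073 ]] [0.5253 0.151  0.0714]
 btn [300 215   8   8  51] [303.6 218.3] [[0.5156 0.0724 0.073 ]] [0.5164 0.0714 0.0728]
 btn [323 217   8   8  54] [326.6 220.4] [[ 0.5061 -0.0071  0.073 ]] [ 0.5073 -0.0082  0.0734]
 box [ 266  200   78   38 2098] ((515.750244140625, 71.22286987304688), (268.9160461425781, 109.54373931884766), 83.17811584472656)
  ring [368 153   8   8  26] [ 0.7384 -0.1745  0.0279] ((733.5654296875, -178.4119873046875), 16.88522720336914)
  ring [370 152  36  26 357] [ 0.7099 -0.2352  0.0309] ((713.875732421875, -235.75857543945312), 71.08026885986328)
  ring [387 230  17  17  98] [ 0.4387 -0.2503  0.0327] ((438.87274169921875, -249.97467041015625), 30.155399322509766)
  collar [362 152  49  32 756] [ 0.6957 -0.2306  0.0169] ((726.3851318359375, -231.6581268310547), 89.44351959228516)
  collar [379 190  11  11  58] [ 0.5936 -0.2197  0.0145] ((593.0106201171875, -220.2070770263672), 19.935386657714844)
scene table z 0.0028647174654742313
 btn [299 200   9   8  60] [303.  203.5]
[... 604 characters left out ...]
 272  10  10  45] [ 0.7368 -0.1729  0.0284] ((738.2260131835938, -176.6153564453125), 18.973644256591797)
  collar [219 199  14   8  41] [ 0.421  -0.2546  0.0163] ((427.5504150390625, -253.62046813964844), 21.248485565185547)
  collar [218 207  18   9  52] [ 0.4642 -0.2473  0.0153] ((452.5343933105469, -249.96426391601562), 27.523548126220703)
  collar [229 238  14  12  97] [ 0.5982 -0.2217  0.0157] ((597.4152221679688, -219.8755645751953), 22.81747055053711)
  collar [200 254  47  34 385] [ 0.6819 -0.2667  0.0193] ((695.8887939453125, -257.1654357910156), 79.28562927246094)
  collar [230 256  34  29 308] [ 0.7171 -0.1851  0.0177] ((704.4597778320312, -182.94801330566406), 53.90920639038086)
```

View pics/topcrop.png

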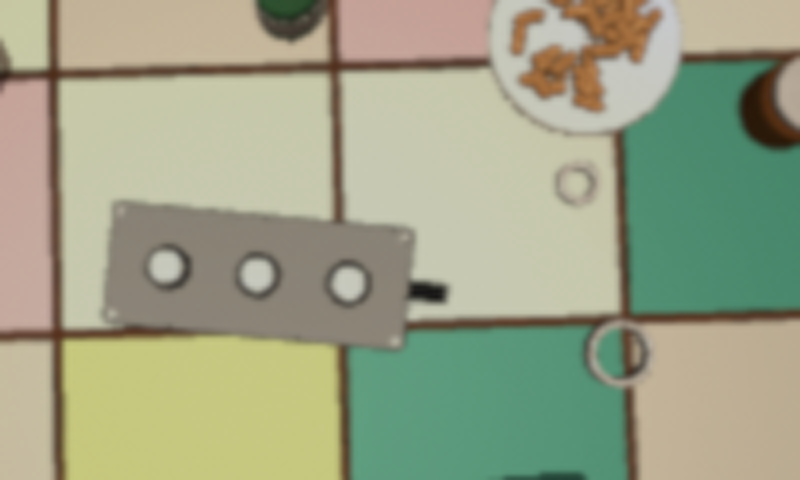

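The 3D data matches the picture: box yaw is about -6.8°, the buttons are at about (0.508,-0.008), (0.517,0.071) and (0.527,0.150), and the ring is at (0.439,-0.250).

Request:
servo_tool:
  delta_pos:
    - [0.484, -0.375, 0.1]
    - [0.484, -0.375, 0.1]
    - [0.484, -0.375, 0.1]
    - [0.484, -0.375, 0.1]
    - [0.484, -0.375, 0.1]
    - [0.484, -0.375, 0.1]
    - [0.484, -0.375, 0.1]
    - [0.484, -0.375, 0.1]
  delta_rot:
    - [0, 0, -1.168]
    - [0, 0, -1.168]
    - [0, 0, -1.168]
    - [0, 0, -1.168]
    - [0, 0, -1.168]
    - [0, 0, -1.168]
    - [0, 0, -1.168]
    - [0, 0, -1.168]
  hand: [0, 0, 0, 0, 0, 0, 0, 0]
  force: 40

```text
t: 0.9
tool_pos: [0.3797, -0.1822, 0.1775]
eef_rot: [180.0, 0.0, 83.6]
ft_force: [-0.3, -0.7, 0.7]
gripper_width: 0.001
finger_force: 0.0
```

```bash
cat > go.py <<'E'
import sys
from h import *
s=env.sense(); A=R.from_euler("xyz",s["eef_rot"],degrees=True)
t=np.array([float(v) for v in sys.argv[1:5]]); B=R.from_euler("xyz",[180,0,t[3]],degrees=True)
print("t",s["t"],"pos",s["tool_pos"].round(4),"rot",s["eef_rot"].round(2),"F",s["ft_force"].round(2),"w",round(s["gripper_width"],3))
print("dpos",A.inv().apply(t[:3]-s["tool_pos"]).round(4),"drot",(A.inv()*B).as_rotvec().round(4))
E
python3 go.py 0.508 -0.008 0.10 83.2
```

```text
t 0.9 pos [ 0.3797 -0.1822  0.1775] rot [1.7999e+02 1.0000e-02 8.3570e+01] F [-0.26 -0.75  0.75] w 0.001
dpos [0.1875 0.1079 0.0775] drot [0.0002 0.0001 0.0065]
```

Request:
servo_tool:
  delta_pos:
    - [0.178, 0.103, 0.072]
    - [0.178, 0.103, 0.072]
    - [0.178, 0.103, 0.072]
    - [0.178, 0.103, 0.072]
    - [0.178, 0.103, 0.072]
    - [0.178, 0.103, 0.072]
    - [0.178, 0.103, 0.072]
    - [0.178, 0.103, 0.072]
  delta_rot:
    - [0, 0, 0]
    - [0, 0, 0]
    - [0, 0, 0]
    - [0, 0, 0]
    - [0, 0, 0]
    - [0, 0, 0]
    - [0, 0, 0]
    - [0, 0, 0]
  hand: [0, 0, 0, 0, 0, 0, 0, 0]

```text
t: 1.7
tool_pos: [0.5019, -0.0204, 0.1062]
eef_rot: [180.0, 0.0, 83.2]
ft_force: [-0.6, -0.5, 0.2]
gripper_width: 0.003
finger_force: 0.0
```

```bash
python3 go.py 0.508 -0.008 0.085 83.2; python3 - <<'E'
from h import *
c=env.read_camera("wrist"); cv2.imwrite("pics/w1.png",c["color"][:,:,::-1]); print(c["origin"],c["attitude"],c["fovy"])
E
```

```text
t 1.7 pos [ 0.5019 -0.0204  0.1062] rot [1.7999e+02 1.0000e-02 8.3180e+01] F [-0.63 -0.47  0.16] w 0.003
dpos [0.013  0.0046 0.0212] drot [ 0.0002  0.0002 -0.0004]
[0.51119913 0.04633696 0.23828109] [-15.33723131   0.03352132  -6.76341281] 66.34342725067943
```

View pics/w1.png

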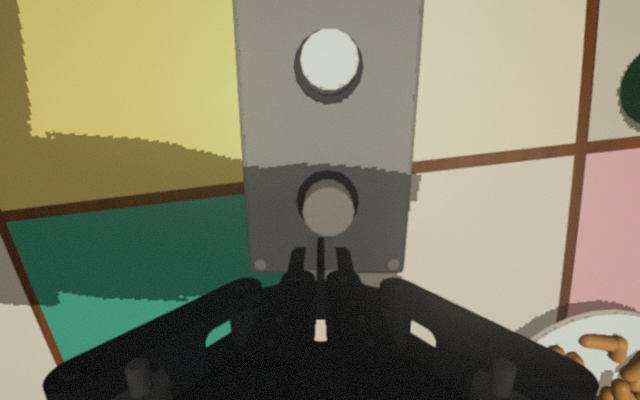

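The wrist view shows the near button at about (328,205) and the middle one at (330,60). The shut fingertips are at about (320,240), so they are slightly left of the row.

```bash
python3 - <<'E'
from h import *
c=env.read_camera("wrist"); P=cloud(c); z=P[...,2]; g=c["color"]; hsv=cv2.cvtColor(g,cv2.COLOR_RGB2HSV)
m=((z>.066)&(z<.08)&(hsv[...,2]>80)).astype(np.uint8); k,l,s,ce=cv2.connectedComponentsWithStats(m)
for i in range(1,k):
    if s[i,4]>300:
        cs=max(cv2.findContours((l==i).astype(np.uint8),0,2)[0],key=cv2.contourArea)
        q=onplane(c,cs.reshape(-1,2),.073)[:,:2]*1000
        print(s[i],ce[i],np.median(z[l==i]),cv2.minEnclosingCircle(q.astype(np.float32)))
E
python3 go.py 0.508 -0.008 0.086 83.2
```

```text
[ 300   28   58   64 2876] [328.73887344  59.32232267] 0.07344691262202468 ((518.9309692382812, 73.32892608642578), 14.976486206054688)
[ 302  184   52   52 2084] [327.97360845 210.121881  ] 0.07342545305473909 ((509.6662292480469, -4.769225597381592), 15.424551963806152)
t 1.8 pos [ 0.502  -0.0205  0.1063] rot [1.7996e+02 1.0000e-02 8.3150e+01] F [ 0.13 -0.41  0.94] w -0.001
dpos [0.0131 0.0044 0.0203] drot [ 0.0007  0.0002 -0.0009]
```

Request:
servo_tool:
  delta_pos:
    - [0.0135, 0.005, 0.01]
    - [0.0135, 0.005, 0.018]
    - [0.0135, 0.005, 0.0205]
    - [0.0135, 0.005, 0.0205]
    - [0.0135, 0.005, 0.0205]
  delta_rot:
    - [0, 0, 0]
    - [0, 0, 0]
    - [0, 0, 0]
    - [0, 0, 0]
    - [0, 0, 0]
  hand: [0, 0, 0, 0, 0]

```text
t: 2.3
tool_pos: [0.5088, -0.0068, 0.0853]
eef_rot: [-180.0, 0.0, 83.2]
ft_force: [-0.1, 0.4, -0.2]
gripper_width: 0.004
finger_force: 0.0
```

Request:
servo_tool:
  delta_pos:
    - [0, 0, 0.001]
    - [0, 0, 0.002]
    - [0, 0, 0.003]
    - [0, 0, 0.004]
    - [0, 0, 0.004]
    - [0, 0, 0.004]
  delta_rot:
    - [0, 0, 0]
    - [0, 0, 0]
    - [0, 0, 0]
    - [0, 0, 0]
    - [0, 0, 0]
    - [0, 0, 0]
  hand: [0, 0, 0, 0, 0, 0]

```text
t: 2.9
tool_pos: [0.5089, -0.0067, 0.0813]
eef_rot: [180.0, -0.0, 83.2]
ft_force: [0.7, -0.2, 0.4]
gripper_width: -0.001
finger_force: 0.4
```

Request:
servo_tool:
  delta_pos:
    - [0, 0, 0.001]
    - [0, 0, 0.001]
    - [0, 0, 0.001]
  delta_rot:
    - [0, 0, 0]
    - [0, 0, 0]
    - [0, 0, 0]
  hand: [0, 0, 0]

```text
t: 3.2
tool_pos: [0.5089, -0.0067, 0.0803]
eef_rot: [180.0, -0.0, 83.2]
ft_force: [-0.2, -1.2, 0.7]
gripper_width: 0.004
finger_force: 0.4
```

Request:
servo_tool:
  delta_pos:
    - [0, 0, 0.001]
    - [0, 0, 0.001]
    - [0, 0, 0.001]
  delta_rot:
    - [0, 0, 0]
    - [0, 0, 0]
    - [0, 0, 0]
  hand: [0, 0, 0]

```text
t: 3.5
tool_pos: [0.5089, -0.0067, 0.0793]
eef_rot: [-180.0, -0.0, 83.2]
ft_force: [0.7, 0.3, 1.4]
gripper_width: 0.002
finger_force: 0.5
```

Request:
servo_tool:
  delta_pos:
    - [0, 0, 0.001]
    - [0, 0, 0.001]
    - [0, 0, 0.001]
  delta_rot:
    - [0, 0, 0]
    - [0, 0, 0]
    - [0, 0, 0]
  hand: [0, 0, 0]

```text
t: 3.8
tool_pos: [0.5089, -0.0067, 0.0783]
eef_rot: [-180.0, -0.0, 83.2]
ft_force: [0.6, 0.1, 0.6]
gripper_width: -0.002
finger_force: 0.5
```

Depth is about 5.7 mm and it is still soft.

Request:
servo_tool:
  delta_pos:
    - [0, 0, 0.001]
    - [0, 0, 0.001]
    - [0, 0, 0.001]
  delta_rot:
    - [0, 0, 0]
    - [0, 0, 0]
    - [0, 0, 0]
  hand: [0, 0, 0]

```text
t: 4.1
tool_pos: [0.5089, -0.0067, 0.0773]
eef_rot: [180.0, -0.0, 83.2]
ft_force: [0.2, -0.4, 0.5]
gripper_width: 0.003
finger_force: 0.5
```

Request:
servo_tool:
  delta_pos:
    - [0, 0, 0.001]
    - [0, 0, 0.001]
    - [0, 0, 0.001]
  delta_rot:
    - [0, 0, 0]
    - [0, 0, 0]
    - [0, 0, 0]
  hand: [0, 0, 0]

```text
t: 4.4
tool_pos: [0.5089, -0.0067, 0.0763]
eef_rot: [-180.0, -0.0, 83.2]
ft_force: [0.1, -0.9, 1.0]
gripper_width: 0.006
finger_force: 0.6
```

Request:
servo_tool:
  delta_pos:
    - [0, 0, 0.001]
    - [0, 0, 0.001]
    - [0, 0, 0.001]
  delta_rot:
    - [0, 0, 0]
    - [0, 0, 0]
    - [0, 0, 0]
  hand: [0, 0, 0]

```text
t: 4.7
tool_pos: [0.5089, -0.0067, 0.0753]
eef_rot: [-180.0, -0.0, 83.2]
ft_force: [1.2, -1.3, 1.0]
gripper_width: 0.003
finger_force: 0.6
```

Request:
servo_tool:
  delta_pos:
    - [0, 0, 0.001]
    - [0, 0, 0.001]
    - [0, 0, 0.001]
  delta_rot:
    - [0, 0, 0]
    - [0, 0, 0]
    - [0, 0, 0]
  hand: [0, 0, 0]

```text
t: 5.0
tool_pos: [0.5089, -0.0067, 0.0743]
eef_rot: [180.0, -0.0, 83.2]
ft_force: [1.2, -0.2, 1.0]
gripper_width: 0.001
finger_force: 0.7
```

Request:
servo_tool:
  delta_pos:
    - [0, 0, 0.001]
    - [0, 0, 0.001]
    - [0, 0, 0.001]
  delta_rot:
    - [0, 0, 0]
    - [0, 0, 0]
    - [0, 0, 0]
  hand: [0, 0, 0]

```text
t: 5.3
tool_pos: [0.5089, -0.0067, 0.0733]
eef_rot: [-180.0, -0.0, 83.2]
ft_force: [1.2, 0.0, 1.6]
gripper_width: -0.001
finger_force: 0.7
```

Request:
servo_tool:
  delta_pos:
    - [0, 0, 0.001]
    - [0, 0, 0.001]
    - [0, 0, 0.001]
  delta_rot:
    - [0, 0, 0]
    - [0, 0, 0]
    - [0, 0, 0]
  hand: [0, 0, 0]

```text
t: 5.6
tool_pos: [0.5089, -0.0067, 0.0723]
eef_rot: [-180.0, -0.0, 83.2]
ft_force: [0.4, 0.5, 2.0]
gripper_width: 0.0
finger_force: 0.7
```

Request:
servo_tool:
  delta_pos:
    - [0, 0, 0.001]
    - [0, 0, 0.001]
    - [0, 0, 0.001]
  delta_rot:
    - [0, 0, 0]
    - [0, 0, 0]
    - [0, 0, 0]
  hand: [0, 0, 0]

```text
t: 5.9
tool_pos: [0.5089, -0.0067, 0.0713]
eef_rot: [180.0, 0.0, 83.2]
ft_force: [0.2, -0.7, 1.2]
gripper_width: -0.001
finger_force: 0.8
```

Soft at 12.7 mm, so this button is dead. I'm moving to the middle one.

Request:
servo_tool:
  delta_pos:
    - [0, 0, -0.022]
    - [0, 0, -0.022]
    - [0.04, 0, -0.022]
    - [0.079, 0, -0.022]
    - [0.079, 0, -0.02]
    - [0.079, 0, -0.014]
    - [0.079, 0, -0.014]
  delta_rot:
    - [0, 0, 0]
    - [0, 0, 0]
    - [0, 0, 0]
    - [0, 0, 0]
    - [0, 0, 0]
    - [0, 0, 0]
    - [0, 0, 0]
  hand: [0, 0, 0, 0, 0, 0, 0]

```text
t: 6.6
tool_pos: [0.5175, 0.0713, 0.0842]
eef_rot: [-179.9, 0.0, 83.2]
ft_force: [-0.2, -0.7, -0.9]
gripper_width: 0.003
finger_force: 0.0
```

Request:
servo_tool:
  delta_pos:
    - [0, 0, 0.001]
    - [0, 0, 0.002]
    - [0, 0, 0.003]
    - [0, 0, 0.004]
    - [0, 0, 0.004]
    - [0, 0, 0.004]
  delta_rot:
    - [0, 0, 0]
    - [0, 0, 0]
    - [0, 0, 0]
    - [0, 0, 0]
    - [0, 0, 0]
    - [0, 0, 0]
  hand: [0, 0, 0, 0, 0, 0]

```text
t: 7.2
tool_pos: [0.5182, 0.0717, 0.0813]
eef_rot: [180.0, -0.0, 83.2]
ft_force: [-0.1, -0.8, 0.4]
gripper_width: 0.003
finger_force: 0.4
```

Request:
servo_tool:
  delta_pos:
    - [0, 0, 0.001]
    - [0, 0, 0.001]
    - [0, 0, 0.001]
  delta_rot:
    - [0, 0, 0]
    - [0, 0, 0]
    - [0, 0, 0]
  hand: [0, 0, 0]

```text
t: 7.5
tool_pos: [0.5182, 0.0718, 0.0803]
eef_rot: [180.0, -0.0, 83.2]
ft_force: [-0.1, -0.7, 0.2]
gripper_width: 0.004
finger_force: 0.4
```

Request:
servo_tool:
  delta_pos:
    - [0, 0, 0.001]
    - [0, 0, 0.001]
    - [0, 0, 0.001]
  delta_rot:
    - [0, 0, 0]
    - [0, 0, 0]
    - [0, 0, 0]
  hand: [0, 0, 0]

```text
t: 7.8
tool_pos: [0.5182, 0.0718, 0.0793]
eef_rot: [180.0, -0.0, 83.2]
ft_force: [1.1, -0.2, 0.9]
gripper_width: -0.001
finger_force: 0.5
```

Request:
servo_tool:
  delta_pos:
    - [0, 0, 0.001]
    - [0, 0, 0.001]
    - [0, 0, 0.001]
  delta_rot:
    - [0, 0, 0]
    - [0, 0, 0]
    - [0, 0, 0]
  hand: [0, 0, 0]

```text
t: 8.1
tool_pos: [0.5182, 0.0718, 0.0783]
eef_rot: [180.0, -0.0, 83.2]
ft_force: [-0.2, -0.3, 1.8]
gripper_width: 0.0
finger_force: 0.5
```

Request:
servo_tool:
  delta_pos:
    - [0, 0, 0.001]
    - [0, 0, 0.001]
    - [0, 0, 0.001]
  delta_rot:
    - [0, 0, 0]
    - [0, 0, 0]
    - [0, 0, 0]
  hand: [0, 0, 0]

```text
t: 8.4
tool_pos: [0.5182, 0.0718, 0.0773]
eef_rot: [180.0, -0.0, 83.2]
ft_force: [-0.0, -0.2, 1.3]
gripper_width: -0.003
finger_force: 0.5
```

Request:
servo_tool:
  delta_pos:
    - [0, 0, 0.001]
    - [0, 0, 0.001]
    - [0, 0, 0.001]
  delta_rot:
    - [0, 0, 0]
    - [0, 0, 0]
    - [0, 0, 0]
  hand: [0, 0, 0]

```text
t: 8.7
tool_pos: [0.5182, 0.0718, 0.0762]
eef_rot: [-180.0, -0.0, 83.2]
ft_force: [1.3, 0.7, 1.2]
gripper_width: 0.003
finger_force: 0.6
```

Request:
servo_tool:
  delta_pos:
    - [0, 0, 0.001]
    - [0, 0, 0.001]
    - [0, 0, 0.001]
  delta_rot:
    - [0, 0, 0]
    - [0, 0, 0]
    - [0, 0, 0]
  hand: [0, 0, 0]

```text
t: 9.0
tool_pos: [0.5182, 0.0718, 0.0753]
eef_rot: [-180.0, -0.0, 83.2]
ft_force: [0.7, -0.0, 1.4]
gripper_width: -0.004
finger_force: 0.6
```

Request:
servo_tool:
  delta_pos:
    - [0, 0, 0.001]
    - [0, 0, 0.001]
    - [0, 0, 0.001]
  delta_rot:
    - [0, 0, 0]
    - [0, 0, 0]
    - [0, 0, 0]
  hand: [0, 0, 0]

```text
t: 9.3
tool_pos: [0.5182, 0.0718, 0.0743]
eef_rot: [180.0, -0.0, 83.2]
ft_force: [0.4, 0.5, 0.9]
gripper_width: 0.001
finger_force: 0.7
```

Request:
servo_tool:
  delta_pos:
    - [0, 0, 0.001]
    - [0, 0, 0.001]
    - [0, 0, 0.001]
  delta_rot:
    - [0, 0, 0]
    - [0, 0, 0]
    - [0, 0, 0]
  hand: [0, 0, 0]

```text
t: 9.6
tool_pos: [0.5182, 0.0718, 0.0733]
eef_rot: [-180.0, -0.0, 83.2]
ft_force: [0.8, -0.6, 2.1]
gripper_width: 0.0
finger_force: 0.7
```

Request:
servo_tool:
  delta_pos:
    - [0, 0, 0.001]
    - [0, 0, 0.001]
    - [0, 0, 0.001]
  delta_rot:
    - [0, 0, 0]
    - [0, 0, 0]
    - [0, 0, 0]
  hand: [0, 0, 0]

```text
t: 9.9
tool_pos: [0.5182, 0.0718, 0.0723]
eef_rot: [180.0, -0.0, 83.2]
ft_force: [0.8, 0.2, 2.5]
gripper_width: 0.001
finger_force: 0.7
```

Request:
servo_tool:
  delta_pos:
    - [0, 0, 0.001]
    - [0, 0, 0.001]
    - [0, 0, 0.001]
  delta_rot:
    - [0, 0, 0]
    - [0, 0, 0]
    - [0, 0, 0]
  hand: [0, 0, 0]

```text
t: 10.2
tool_pos: [0.5182, 0.0718, 0.0713]
eef_rot: [180.0, -0.0, 83.2]
ft_force: [1.6, 0.9, 0.9]
gripper_width: 0.0
finger_force: 0.8
```

The middle button is dead too. I'm moving to the third, pressing it slowly and stopping at the snap.

Request:
servo_tool:
  delta_pos:
    - [0, 0, -0.022]
    - [0, 0, -0.022]
    - [0.04, 0, -0.022]
    - [0.08, 0, -0.022]
    - [0.08, 0, -0.02]
    - [0.08, 0, -0.015]
    - [0.08, 0, -0.014]
  delta_rot:
    - [0, 0, 0]
    - [0, 0, 0]
    - [0, 0, 0]
    - [0, 0, 0]
    - [0, 0, 0]
    - [0, 0, 0]
    - [0, 0, 0]
  hand: [0, 0, 0, 0, 0, 0, 0]

```text
t: 10.9
tool_pos: [0.5269, 0.1505, 0.0843]
eef_rot: [-179.9, 0.0, 83.2]
ft_force: [0.3, 0.8, 1.2]
gripper_width: 0.001
finger_force: 0.0
```

Request:
servo_tool:
  delta_pos:
    - [0, 0, 0.001]
    - [0, 0, 0.002]
    - [0, 0, 0.003]
    - [0, 0, 0.0035]
    - [0, 0, 0.0035]
    - [0, 0, 0.0035]
  delta_rot:
    - [0, 0, 0]
    - [0, 0, 0]
    - [0, 0, 0]
    - [0, 0, 0]
    - [0, 0, 0]
    - [0, 0, 0]
  hand: [0, 0, 0, 0, 0, 0]

```text
t: 11.5
tool_pos: [0.5277, 0.1511, 0.0819]
eef_rot: [180.0, 0.0, 83.2]
ft_force: [0.4, -1.8, 1.4]
gripper_width: 0.002
finger_force: 1.2
```

Request:
servo_tool:
  delta_pos:
    - [0, 0, 0.001]
    - [0, 0, 0.001]
    - [0, 0, 0.001]
  delta_rot:
    - [0, 0, 0]
    - [0, 0, 0]
    - [0, 0, 0]
  hand: [0, 0, 0]

```text
t: 11.8
tool_pos: [0.5277, 0.1511, 0.081]
eef_rot: [180.0, 0.0, 83.2]
ft_force: [-1.8, -2.1, 5.2]
gripper_width: 0.002
finger_force: 2.7
```

Request:
servo_tool:
  delta_pos:
    - [0, 0, 0.001]
    - [0, 0, 0.001]
    - [0, 0, 0.001]
  delta_rot:
    - [0, 0, 0]
    - [0, 0, 0]
    - [0, 0, 0]
  hand: [0, 0, 0]

```text
t: 12.1
tool_pos: [0.5277, 0.1511, 0.0801]
eef_rot: [180.0, 0.0, 83.2]
ft_force: [-1.5, -2.7, 6.6]
gripper_width: 0.003
finger_force: 3.3
```

Request:
servo_tool:
  delta_pos:
    - [0, 0, 0.0005]
    - [0, 0, 0.001]
    - [0, 0, 0.001]
  delta_rot:
    - [0, 0, 0]
    - [0, 0, 0]
    - [0, 0, 0]
  hand: [0, 0, 0]

```text
t: 12.4
tool_pos: [0.5277, 0.1511, 0.0791]
eef_rot: [180.0, 0.0, 83.2]
ft_force: [-1.0, -3.1, 6.3]
gripper_width: -0.001
finger_force: 3.0
```

Request:
servo_tool:
  delta_pos:
    - [0, 0, 0.0005]
    - [0, 0, 0.0005]
  delta_rot:
    - [0, 0, 0]
    - [0, 0, 0]
  hand: [0, 0]

```text
t: 12.6
tool_pos: [0.5277, 0.1511, 0.0785]
eef_rot: [180.0, 0.0, 83.2]
ft_force: [-1.4, -3.1, 5.8]
gripper_width: -0.0
finger_force: 2.8
```

Request:
servo_tool:
  delta_pos:
    - [0, 0, 0.0003]
    - [0, 0, 0.0003]
  delta_rot:
    - [0, 0, 0]
    - [0, 0, 0]
  hand: [0, 0]

```text
t: 12.8
tool_pos: [0.5277, 0.1512, 0.0782]
eef_rot: [180.0, 0.0, 83.2]
ft_force: [-0.2, -2.4, 5.0]
gripper_width: -0.001
finger_force: 2.6
```

Request:
servo_tool:
  delta_pos:
    - [0, 0, 0.0003]
    - [0, 0, 0.0003]
    - [0, 0, 0.0003]
  delta_rot:
    - [0, 0, 0]
    - [0, 0, 0]
    - [0, 0, 0]
  hand: [0, 0, 0]

```text
t: 13.1
tool_pos: [0.5277, 0.1512, 0.0778]
eef_rot: [180.0, 0.0, 83.2]
ft_force: [-0.4, -3.8, 4.4]
gripper_width: 0.001
finger_force: 2.4
```

Request:
servo_tool:
  delta_pos:
    - [0, 0, 0.0003]
    - [0, 0, 0.0003]
    - [0, 0, 0.0003]
  delta_rot:
    - [0, 0, 0]
    - [0, 0, 0]
    - [0, 0, 0]
  hand: [0, 0, 0]

```text
t: 13.4
tool_pos: [0.5277, 0.1512, 0.0774]
eef_rot: [180.0, 0.0, 83.2]
ft_force: [0.5, -1.7, 2.9]
gripper_width: -0.001
finger_force: 1.6
```

Request:
servo_tool:
  delta_pos:
    - [0, 0, 0.0003]
    - [0, 0, 0.0003]
    - [0, 0, 0.0003]
  delta_rot:
    - [0, 0, 0]
    - [0, 0, 0]
    - [0, 0, 0]
  hand: [0, 0, 0]

```text
t: 13.7
tool_pos: [0.5276, 0.1513, 0.077]
eef_rot: [-180.0, -0.0, 83.2]
ft_force: [1.8, -0.3, 1.7]
gripper_width: -0.0
finger_force: 0.9
```

Request:
servo_tool:
  delta_pos:
    - [0, 0, 0.0003]
    - [0, 0, 0.0003]
    - [0, 0, 0.0003]
  delta_rot:
    - [0, 0, 0]
    - [0, 0, 0]
    - [0, 0, 0]
  hand: [0, 0, 0]

```text
t: 14.0
tool_pos: [0.5275, 0.1513, 0.0767]
eef_rot: [-180.0, -0.0, 83.2]
ft_force: [1.9, 0.1, 0.8]
gripper_width: -0.0
finger_force: 0.4
```

The force has fallen from about 6.6 N to about 0.8 N. I'll lift off and check that the button stays in.

Request:
servo_tool:
  delta_pos:
    - [0, 0, -0.01]
    - [-0.03, 0, -0.03]
    - [-0.06, 0, -0.06]
    - [-0.06, 0, -0.06]
    - [-0.06, 0, -0.06]
  delta_rot:
    - [0, 0, 0]
    - [0, 0, 0]
    - [0, 0, 0]
    - [0, 0, 0]
    - [0, 0, 0]
  hand: [0, 0, 0, 0, 0]

```text
t: 14.5
tool_pos: [0.5208, 0.0914, 0.1376]
eef_rot: [179.9, -0.0, 83.2]
ft_force: [0.6, 0.4, -0.7]
gripper_width: 0.001
finger_force: 0.0
```

```bash
cat > btn.py <<'E'
from h import *
c=env.read_camera("wrist"); P=cloud(c); z=P[...,2]; hsv=cv2.cvtColor(c["color"],cv2.COLOR_RGB2HSV)
for X,Y in ((.527,.1505),(.5177,.072),(.508,-.007)):
    m=np.hypot(P[...,0]-X,P[...,1]-Y)<.010
    zz=z[m]; print((X,Y),m.sum(),np.percentile(zz,[10,50,90]).round(4) if m.sum() else None)
    m=((np.hypot(P[...,0]-X,P[...,1]-Y)<.022)&(z>.057)&(z<.08)&(hsv[...,2]>60)).astype(np.uint8)
    if m.sum()>300:
        cs=max(cv2.findContours(m,0,2)[0],key=cv2.contourArea).reshape(-1,2); h=np.median(z[m>0])
        e=cv2.minEnclosingCircle((onplane(c,cs,h)[:,:2]*1000).astype(np.float32)); print("  h",h,e)
cv2.imwrite("pics/w2.png",c["color"][:,:,::-1])
E
python3 btn.py; python3 go.py 0.4395 -0.250 0.12 83.2
```

```text
(0.527, 0.1505) 1847 [0.0731 0.2697 0.2697]
  h 0.07350510787011286 ((528.4932861328125, 153.08944702148438), 14.797900199890137)
(0.5177, 0.072) 102 [0.0727 0.0738 0.1727]
  h 0.07286081351911 ((519.6978149414062, 78.17008972167969), 15.447891235351562)
(0.508, -0.007) 92 [0.0725 0.0733 0.0741]
t 14.55 pos [0.5203 0.0918 0.1368] rot [-1.7999e+02 -2.0000e-02  8.3220e+01] F [ 0.74 -0.59  0.01] w 0.001
dpos [-0.349  -0.0399  0.0167] drot [-0.0001 -0.0003  0.0003]
```

It sprang back, so it hadn't latched yet. I'm pressing again, a little deeper.

Request:
servo_tool:
  delta_pos:
    - [0.03, 0, 0.02]
    - [0.06, 0, 0.04]
    - [0.06, 0, 0.05]
    - [0.06, 0, 0.0525]
    - [0.06, 0, 0.0525]
    - [0.06, 0, 0.0525]
  delta_rot:
    - [0, 0, 0]
    - [0, 0, 0]
    - [0, 0, 0]
    - [0, 0, 0]
    - [0, 0, 0]
    - [0, 0, 0]
  hand: [0, 0, 0, 0, 0, 0]

```text
t: 15.15
tool_pos: [0.5277, 0.1508, 0.0847]
eef_rot: [180.0, -0.0, 83.2]
ft_force: [-0.7, -0.9, -0.6]
gripper_width: -0.003
finger_force: 0.0
```

Request:
servo_tool:
  delta_pos:
    - [0, 0, 0.001]
    - [0, 0, 0.002]
    - [0, 0, 0.003]
    - [0, 0, 0.004]
    - [0, 0, 0.005]
    - [0, 0, 0.005]
    - [0, 0, 0.005]
  delta_rot:
    - [0, 0, 0]
    - [0, 0, 0]
    - [0, 0, 0]
    - [0, 0, 0]
    - [0, 0, 0]
    - [0, 0, 0]
    - [0, 0, 0]
  hand: [0, 0, 0, 0, 0, 0, 0]

```text
t: 15.85
tool_pos: [0.5278, 0.1509, 0.0797]
eef_rot: [180.0, 0.0, 83.2]
ft_force: [-1.3, -2.2, 7.1]
gripper_width: 0.001
finger_force: 3.3
```

Request:
servo_tool:
  delta_pos:
    - [0, 0, 0.0005]
    - [0, 0, 0.001]
    - [0, 0, 0.0015]
    - [0, 0, 0.002]
    - [0, 0, 0.0023]
    - [0, 0, 0.0023]
    - [0, 0, 0.0023]
  delta_rot:
    - [0, 0, 0]
    - [0, 0, 0]
    - [0, 0, 0]
    - [0, 0, 0]
    - [0, 0, 0]
    - [0, 0, 0]
    - [0, 0, 0]
  hand: [0, 0, 0, 0, 0, 0, 0]

```text
t: 16.55
tool_pos: [0.5277, 0.1511, 0.077]
eef_rot: [180.0, 0.0, 83.2]
ft_force: [-0.2, -1.9, 2.0]
gripper_width: -0.001
finger_force: 1.3
```

Request:
servo_tool:
  delta_pos:
    - [0, 0, 0.0004]
    - [0, 0, 0.0004]
    - [0, 0, 0.0004]
  delta_rot:
    - [0, 0, 0]
    - [0, 0, 0]
    - [0, 0, 0]
  hand: [0, 0, 0]

```text
t: 16.85
tool_pos: [0.5274, 0.1514, 0.0764]
eef_rot: [-180.0, -0.0, 83.2]
ft_force: [0.6, 0.1, -0.5]
gripper_width: 0.004
finger_force: 0.2
```

Request:
servo_tool:
  delta_pos:
    - [0, 0, 0.0003]
    - [0, 0, 0.0003]
    - [0, 0, 0.0003]
  delta_rot:
    - [0, 0, 0]
    - [0, 0, 0]
    - [0, 0, 0]
  hand: [0, 0, 0]

```text
t: 17.15
tool_pos: [0.5274, 0.1512, 0.0762]
eef_rot: [-180.0, 0.0, 83.2]
ft_force: [-0.6, -0.0, -0.1]
gripper_width: 0.004
finger_force: 0.0
```

The force has gone to zero, so it snapped. Lifting to check.

Request:
servo_tool:
  delta_pos:
    - [0, 0, -0.01]
    - [-0.03, 0, -0.03]
    - [-0.07, 0, -0.06]
    - [-0.07, 0, -0.07]
    - [-0.07, 0, -0.07]
  delta_rot:
    - [0, 0, 0]
    - [0, 0, 0]
    - [0, 0, 0]
    - [0, 0, 0]
    - [0, 0, 0]
  hand: [0, 0, 0, 0, 0]

```text
t: 17.65
tool_pos: [0.5202, 0.0812, 0.1483]
eef_rot: [179.8, -0.0, 83.1]
ft_force: [-0.3, -0.3, -1.3]
gripper_width: -0.001
finger_force: 0.0
```

```bash
python3 btn.py; python3 go.py 0.4395 -0.250 0.12 83.2
```

```text
(0.527, 0.1505) 1740 [0.0652 0.2804 0.2804]
  h 0.06556336953731876 ((528.5354614257812, 153.0684356689453), 14.822022438049316)
(0.5177, 0.072) 1096 [0.073  0.1745 0.187 ]
  h 0.07327338279725808 ((518.8148803710938, 76.35997009277344), 16.356082916259766)
(0.508, -0.007) 117 [0.0726 0.0733 0.0742]
t 17.7 pos [0.5197 0.0818 0.147 ] rot [ 1.7992e+02 -2.0000e-02  8.3210e+01] F [-0.04  0.56 -0.06] w -0.003
dpos [-0.339  -0.0405  0.0268] drot [ 0.0015 -0.0004  0.0001]
```

View pics/w2.png

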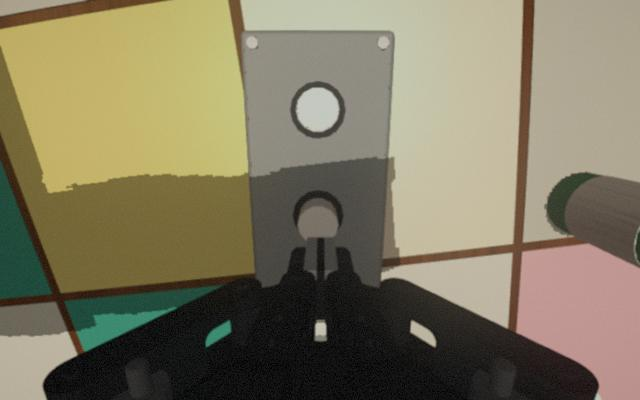

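Button 1 stays in, with its top at z ≈ 0.0655 (view at pixel (318,108)). Next is the ring: I'll look at it from slightly behind.

Request:
servo_tool:
  delta_pos:
    - [-0.418, -0.031, 0.01]
    - [-0.418, -0.031, 0.01]
    - [-0.418, -0.031, 0.01]
    - [-0.418, -0.031, 0.01]
    - [-0.418, -0.031, 0.01]
    - [-0.418, -0.031, 0.01]
    - [-0.418, -0.031, 0.01]
    - [-0.418, -0.031, 0.01]
  delta_rot:
    - [0, 0, 0]
    - [0, 0, 0]
    - [0, 0, 0]
    - [0, 0, 0]
    - [0, 0, 0]
    - [0, 0, 0]
    - [0, 0, 0]
    - [0, 0, 0]
  hand: [0, 100, 100, 100, 100, 100, 100, 100]

```text
t: 18.5
tool_pos: [0.4426, -0.3117, 0.1358]
eef_rot: [-179.9, -0.1, 83.3]
ft_force: [1.0, 0.1, 0.7]
gripper_width: 1.004
finger_force: 0.0
```

Request:
servo_tool:
  delta_pos:
    - [0, 0, 0]
    - [0, 0, 0]
    - [0, 0, 0]
  delta_rot:
    - [0, 0, 0]
    - [0, 0, 0]
    - [0, 0, 0]
  hand: [100, 100, 100]

```text
t: 18.8
tool_pos: [0.4432, -0.3093, 0.1361]
eef_rot: [-179.9, -0.1, 83.3]
ft_force: [0.7, 1.0, -0.3]
gripper_width: 1.003
finger_force: 0.0
```

```bash
cat > ring.py <<'E'
from h import *
c=env.read_camera("wrist"); P=cloud(c); z=P[...,2]
m=((z>.024)&(z<.042)&(np.hypot(P[...,0]-.4395,P[...,1]+.25)<.045)).astype(np.uint8)
cs=max(cv2.findContours(m,0,2)[0],key=cv2.contourArea).reshape(-1,2)
e=cv2.minEnclosingCircle((onplane(c,cs,.034)[:,:2]*1000).astype(np.float32)); print(m.sum(),e)
cv2.imwrite("pics/w3.png",c["color"][:,:,::-1])
E
python3 ring.py; python3 go.py 0.4395 -0.250 0.06 83.2
```

```text
2173 ((441.2084655761719, -248.43392944335938), 29.826234817504883)
t 18.85 pos [ 0.4434 -0.3092  0.1364] rot [-1.7996e+02 -4.0000e-02  8.3350e+01] F [-0.5  -0.77  0.21] w 0.998
dpos [ 0.0583 -0.0107  0.0764] drot [-0.0007 -0.0008  0.0026]
```

Request:
servo_tool:
  delta_pos:
    - [0.03, -0.005, 0.03]
    - [0.059, -0.0103, 0.06]
    - [0.059, -0.0103, 0.0764]
    - [0.059, -0.0103, 0.0764]
    - [0.059, -0.0103, 0.0764]
  delta_rot:
    - [0, 0, 0]
    - [0, 0, 0]
    - [0, 0, 0]
    - [0, 0, 0]
    - [0, 0, 0]
  hand: [100, 100, 100, 100, 100]

```text
t: 19.35
tool_pos: [0.4402, -0.2506, 0.0609]
eef_rot: [180.0, 0.0, 83.3]
ft_force: [0.5, -0.6, 0.8]
gripper_width: 1.002
finger_force: 0.0
```

```bash
python3 go.py 0.440 -0.2493 0.014 83.2
```

```text
t 19.35 pos [ 0.4402 -0.2506  0.0609] rot [1.7999e+02 1.0000e-02 8.3320e+01] F [ 0.5  -0.58  0.76] w 1.002
dpos [ 0.0012 -0.0004  0.0469] drot [0.0002 0.0002 0.0021]
```

Request:
servo_tool:
  delta_pos:
    - [0.0005, 0, 0.02]
    - [0.0005, 0, 0.04]
    - [0.0005, 0, 0.0465]
    - [0.0005, 0, 0.0465]
    - [0.0005, 0, 0.0465]
  delta_rot:
    - [0, 0, 0.002]
    - [0, 0, 0.002]
    - [0, 0, 0.002]
    - [0, 0, 0.002]
    - [0, 0, 0.002]
  hand: [100, 100, 100, 100, 100]

```text
t: 19.85
tool_pos: [0.4403, -0.251, 0.0148]
eef_rot: [179.9, 0.0, 83.1]
ft_force: [0.8, 0.6, 0.5]
gripper_width: 1.002
finger_force: 0.0
```

Request:
servo_tool:
  delta_pos:
    - [0, 0, 0]
    - [0, 0, 0]
    - [0, 0, 0]
    - [0, 0, 0]
    - [0, 0, 0]
    - [0, 0, 0]
  delta_rot:
    - [0, 0, 0]
    - [0, 0, 0]
    - [0, 0, 0]
    - [0, 0, 0]
    - [0, 0, 0]
    - [0, 0, 0]
  hand: [85, 75, 65, 60, 60, 60]
  force: 30

```text
t: 20.45
tool_pos: [0.4401, -0.2508, 0.0147]
eef_rot: [179.9, 0.0, 83.1]
ft_force: [-2.1, 1.0, 11.5]
gripper_width: 0.697
finger_force: 29.9
```

Request:
servo_tool:
  delta_pos:
    - [0, 0, -0.01]
    - [0, 0, -0.04]
    - [0, 0, -0.08]
    - [0, 0, -0.115]
    - [0, 0, -0.115]
    - [0, 0, -0.115]
  delta_rot:
    - [0, 0, 0]
    - [0, 0, 0]
    - [0, 0, 0]
    - [0, 0, 0]
    - [0, 0, 0]
    - [0, 0, 0]
  hand: [60, 60, 60, 60, 60, 60]
  force: 40

```text
t: 21.05
tool_pos: [0.44, -0.2507, 0.1295]
eef_rot: [179.9, 0.0, 83.1]
ft_force: [0.1, -0.7, -2.6]
gripper_width: 0.691
finger_force: 43.7
```

```bash
python3 go.py 0.5267 0.1505 0.13 83.2; python3 - <<'E'
from h import *
c=env.read_camera("wrist"); cv2.imwrite("pics/w4.png",c["color"][:,:,::-1])
E
```

```text
t 21.05 pos [ 0.44   -0.2507  0.1295] rot [1.7993e+02 4.0000e-02 8.3120e+01] F [ 0.06 -0.7  -2.63] w 0.691
dpos [ 0.4087  0.0381 -0.0008] drot [ 0.0013  0.0008 -0.0013]
```

View pics/w4.png

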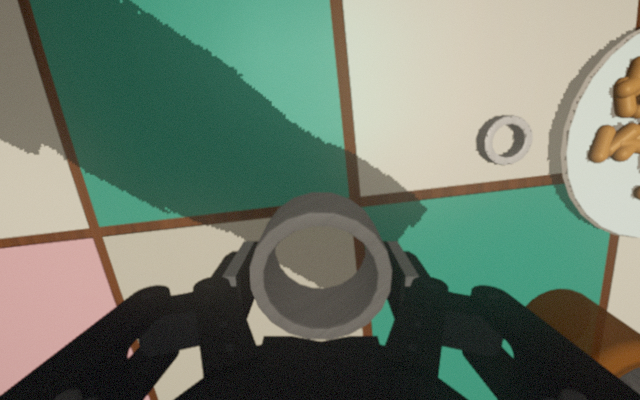

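The ring is held at about (320,275), centred between the pads and looking upright. I'll measure its centre with the same wrist camera.

```bash
cat > held.py <<'E'
from h import *
s=env.sense(); c=env.read_camera("wrist"); P=cloud(c); z=P[...,2]; T=s["tool_pos"]
g=c["color"].astype(int); zt=T[2]+.0193
m=((abs(z-zt)<.006)&(np.hypot(P[...,0]-T[0],P[...,1]-T[1])<.034)).astype(np.uint8)
q=P[m>0]; print("n",m.sum(),"z med",np.median(q[:,2])-T[2])
A=np.c_[q[:,:2]-T[:2],np.ones(len(q))]; k=np.linalg.lstsq(A,q[:,2],rcond=None)[0]; print("slope deg",np.degrees(k[:2]).round(1))
# inner hole contour of the top rim
cs,hi=cv2.findContours(m,cv2.RETR_CCOMP,cv2.CHAIN_APPROX_NONE)
for i,x in enumerate(cs):
    if cv2.contourArea(x)>2000:
        w=onplane(c,x.reshape(-1,2),zt)[:,:2]; (cx,cy),r,_=cv2.fitEllipse((w*1000).astype(np.float32)); print("inner" if hi[0][i][3]>=0 else "outer",cx,cy,r,"rel",(np.array([cx,cy])/1000-T[:2]).round(4))
E
python3 held.py
```

```text
n 7533 z med 0.019072799951591335
slope deg [-0.1  0.6]
outer 440.99749755859375 -247.17628479003906 (59.18817901611328, 63.62412643432617) rel [0.0015 0.0032]
inner 441.53619384765625 -245.50131225585938 (42.894039154052734, 44.82963562011719) rel [0.002  0.0048]
```

Request:
servo_tool:
  delta_pos:
    - [0.37, 0.035, 0]
    - [0.37, 0.035, 0]
    - [0.37, 0.035, 0]
    - [0.37, 0.035, 0]
    - [0.37, 0.035, 0]
    - [0.37, 0.035, 0]
    - [0.37, 0.035, 0]
    - [0.37, 0.035, 0]
  delta_rot:
    - [0, 0, 0]
    - [0, 0, 0]
    - [0, 0, 0]
    - [0, 0, 0]
    - [0, 0, 0]
    - [0, 0, 0]
    - [0, 0, 0]
    - [0, 0, 0]
  hand: [60, 60, 60, 60, 60, 60, 60, 60]

```text
t: 21.95
tool_pos: [0.5184, 0.1162, 0.1275]
eef_rot: [-179.9, -0.0, 83.3]
ft_force: [0.2, -0.5, -2.0]
gripper_width: 0.693
finger_force: 43.6
```

Request:
servo_tool:
  delta_pos:
    - [0, 0, 0]
    - [0, 0, 0]
    - [0, 0, 0]
  delta_rot:
    - [0, 0, 0]
    - [0, 0, 0]
    - [0, 0, 0]
  hand: [60, 60, 60]

```text
t: 22.25
tool_pos: [0.5183, 0.1119, 0.1282]
eef_rot: [-179.9, 0.0, 83.1]
ft_force: [0.5, 0.2, -1.1]
gripper_width: 0.694
finger_force: 43.6
```

```bash
python3 held.py; python3 btn.py; python3 go.py 0.5267 0.1505 0.13 83.2
```

```text
n 7537 z med 0.019116772308264834
slope deg [-0.1  0.5]
outer 519.8497314453125 114.90790557861328 (59.301902770996094, 63.68781280517578) rel [0.0015 0.003 ]
inner 520.41796875 116.62297821044922 (42.983177185058594, 44.77726364135742) rel [0.0021 0.0048]
(0.527, 0.1505) 1419 [0.065  0.0666 0.1463]
  h 0.06550786233470085 ((528.4953002929688, 153.34121704101562), 14.917207717895508)
(0.5177, 0.072) 510 [0.0725 0.0733 0.074 ]
  h 0.07298236531235067 ((518.8926391601562, 79.18257141113281), 16.55152130126953)
(0.508, -0.007) 0 None
t 22.35 pos [0.5186 0.1117 0.1286] rot [-1.7996e+02  1.0000e-02  8.3040e+01] F [-0.62  0.24 -0.92] w 0.692
dpos [ 0.0395  0.0034 -0.0014] drot [-0.0006  0.0002 -0.0027]
```

View pics/w2.png

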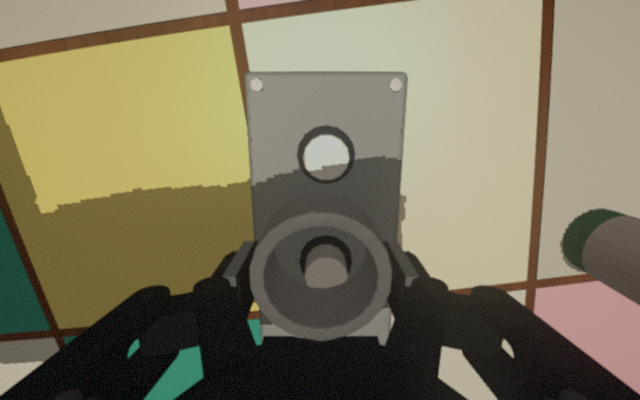

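The ring is held ahead of its target. Button 1 is at (326,155), still in, and the middle button shows through the ring. I'll refine the ring's centre with a fixed-radius fit on its clean edge.

```bash
python3 - <<'E'
from h import *
from scipy.optimize import least_squares
s=env.sense(); c=env.read_camera("wrist"); P=cloud(c); z=P[...,2]; T=s["tool_pos"]; zt=T[2]+.0192
m=((abs(z-zt)<.0025)&(np.hypot(P[...,0]-T[0],P[...,1]-T[1])<.036)).astype(np.uint8)
cs,hi=cv2.findContours(m,cv2.RETR_CCOMP,cv2.CHAIN_APPROX_NONE)
for i,x in enumerate(cs):
    if cv2.contourArea(x)<2000: continue
    w=onplane(c,x.reshape(-1,2),zt)[:,:2]-T[:2]; inn=hi[0][i][3]>=0
    for sgn in (-1,1):
        v=w[(w[:,1]-.003)*sgn>.003]; r=.0235 if inn else .030
        f=least_squares(lambda p:np.hypot(*(v-p).T)-r,[0,0],loss="soft_l1",f_scale=.0005); print(inn,"y side",sgn,f.x.round(4),np.sqrt(2*f.cost/len(v)).round(5))
E
python3 go.py 0.527 0.151 0.13 83.2
```

```text
False y side -1 [0.0018 0.0033] 0.00068
False y side 1 [0.0015 0.0024] 0.00091
True y side -1 [0.0019 0.0043] 0.00032
True y side 1 [0.0019 0.0026] 0.00018
t 22.4 pos [0.5187 0.1117 0.1287] rot [-1.7998e+02  1.0000e-02  8.3050e+01] F [-0.03  0.34 -1.41] w 0.692
dpos [ 0.04    0.0035 -0.0013] drot [-0.0004  0.0001 -0.0027]
```

Request:
servo_tool:
  delta_pos:
    - [0.02, 0.0015, 0.005]
    - [0.0394, 0.0033, 0.015]
    - [0.0394, 0.0033, 0.03]
    - [0.0394, 0.0033, 0.0385]
    - [0.0394, 0.0033, 0.0385]
    - [0.0394, 0.0033, 0.0385]
    - [0.0394, 0.0033, 0.0385]
  delta_rot:
    - [0, 0, 0]
    - [0, 0, 0]
    - [0, 0, 0]
    - [0, 0, 0]
    - [0, 0, 0]
    - [0, 0, 0]
    - [0, 0, 0]
  hand: [60, 60, 60, 60, 60, 60, 60]

```text
t: 23.1
tool_pos: [0.5272, 0.151, 0.091]
eef_rot: [179.9, -0.0, 83.1]
ft_force: [0.1, 0.1, -1.4]
gripper_width: 0.688
finger_force: 43.6
```

```bash
python3 go.py 0.5267 0.1504 0.0605 83.2
```

```text
t 23.1 pos [0.5272 0.151  0.091 ] rot [ 1.7995e+02 -1.0000e-02  8.3090e+01] F [ 0.14  0.09 -1.43] w 0.688
dpos [-0.0007 -0.0004  0.0305] drot [ 0.0009 -0.0002 -0.002 ]
```

Request:
servo_tool:
  delta_pos:
    - [-0.0006, -0.0004, 0.005]
    - [-0.0006, -0.0004, 0.01]
    - [-0.0006, -0.0004, 0.015]
    - [-0.0006, -0.0004, 0.02]
    - [-0.0006, -0.0004, 0.02]
    - [-0.0006, -0.0004, 0.02]
  delta_rot:
    - [0, 0, 0]
    - [0, 0, 0]
    - [0, 0, 0]
    - [0, 0, 0]
    - [0, 0, 0]
    - [0, 0, 0]
  hand: [60, 60, 60, 60, 60, 60]

```text
t: 23.7
tool_pos: [0.5263, 0.1508, 0.0702]
eef_rot: [-180.0, 0.0, 83.1]
ft_force: [0.2, -0.3, -0.9]
gripper_width: 0.693
finger_force: 43.6
```

Request:
servo_tool:
  delta_pos:
    - [0, 0, 0.002]
    - [0, 0, 0.004]
    - [0, 0, 0.006]
    - [0, 0, 0.006]
    - [0, 0, 0.006]
  delta_rot:
    - [0, 0, 0]
    - [0, 0, 0]
    - [0, 0, 0]
    - [0, 0, 0]
    - [0, 0, 0]
  hand: [60, 60, 60, 60, 60]

```text
t: 24.2
tool_pos: [0.5263, 0.1508, 0.0643]
eef_rot: [-180.0, 0.0, 83.1]
ft_force: [0.4, -0.5, -1.1]
gripper_width: 0.69
finger_force: 43.6
```

Request:
servo_tool:
  delta_pos:
    - [0, 0, 0.002]
    - [0, 0, 0.0038]
    - [0, 0, 0.0038]
    - [0, 0, 0.0038]
  delta_rot:
    - [0, 0, 0]
    - [0, 0, 0]
    - [0, 0, 0]
    - [0, 0, 0]
  hand: [60, 60, 60, 60]

```text
t: 24.6
tool_pos: [0.5263, 0.1508, 0.0605]
eef_rot: [-180.0, 0.0, 83.1]
ft_force: [0.3, -0.5, -0.6]
gripper_width: 0.692
finger_force: 43.6
```

Request:
servo_tool:
  delta_pos:
    - [0, 0, 0.0005]
    - [0, 0, 0.0005]
  delta_rot:
    - [0, 0, 0]
    - [0, 0, 0]
  hand: [60, 60]

```text
t: 24.8
tool_pos: [0.5263, 0.1508, 0.06]
eef_rot: [-180.0, -0.0, 83.1]
ft_force: [-0.6, 0.2, -1.7]
gripper_width: 0.691
finger_force: 43.6
```

Request:
servo_tool:
  delta_pos:
    - [0, 0, 0.0002]
    - [0, 0, 0.0002]
    - [0, 0, 0.0002]
    - [0, 0, 0.0002]
    - [0, 0, 0.0002]
    - [0, 0, 0.0002]
  delta_rot:
    - [0, 0, 0]
    - [0, 0, 0]
    - [0, 0, 0]
    - [0, 0, 0]
    - [0, 0, 0]
    - [0, 0, 0]
  hand: [75, 85, 95, 100, 100, 100]

```text
t: 25.4
tool_pos: [0.5264, 0.1508, 0.0599]
eef_rot: [180.0, -0.0, 83.1]
ft_force: [-0.2, 0.2, 1.3]
gripper_width: 1.0
finger_force: 0.0
```

Request:
servo_tool:
  delta_pos:
    - [0, 0, -0.02]
    - [0, 0, -0.05]
    - [-0.03, 0, -0.09]
    - [-0.08, 0, -0.1]
    - [-0.08, 0, -0.1]
    - [-0.08, 0, -0.1]
    - [-0.08, 0, -0.1]
  delta_rot:
    - [0, 0, 0]
    - [0, 0, 0]
    - [0, 0, 0]
    - [0, 0, 0]
    - [0, 0, 0]
    - [0, 0, 0]
    - [0, 0, 0]
  hand: [100, 100, 100, 100, 100, 100, 100]

```text
t: 26.1
tool_pos: [0.5166, 0.0718, 0.1595]
eef_rot: [-180.0, -0.0, 83.1]
ft_force: [-0.8, -0.4, -0.5]
gripper_width: 0.993
finger_force: 0.0
```

```bash
python3 - <<'E'
from h import *
c=env.read_camera("wrist"); P=cloud(c); z=P[...,2]; X,Y=.5285,.1532
d=np.hypot(P[...,0]-X,P[...,1]-Y)
m=(d<.036)&(z>.073)&(z<.09); q=P[m]; print("rim n",m.sum(),np.percentile(q[:,2],[5,50,95]).round(4),((q[:,:2].max(0)+q[:,:2].min(0))/2).round(4))
A=np.c_[q[:,:2]-[X,Y],np.ones(len(q))]; print("slope",np.degrees(np.linalg.lstsq(A,q[:,2],rcond=None)[0][:2]).round(2))
b=(d<.010); print("button z",np.median(z[b]).round(4)); print(env.sense()["t"])
cv2.imwrite("pics/w5.png",c["color"][:,:,::-1])
E
```

```text
rim n 2674 [0.0765 0.0792 0.0805] [0.5283 0.1528]
slope [-0.15 -0.26]
button z 0.0656
26.15
```

View pics/w5.png

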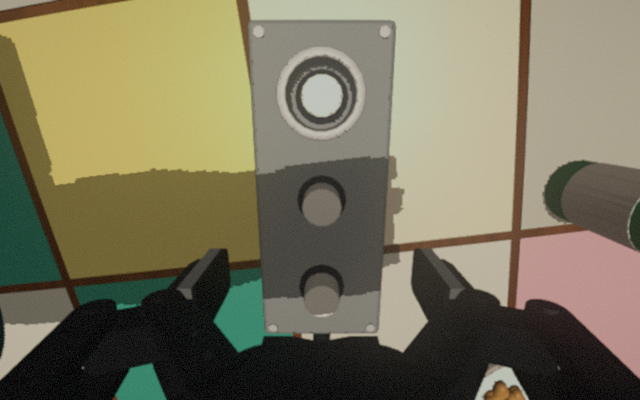

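The ring sits flat around button 1 at (321,93), with its rim at z = 0.079. The button is still in, and the gripper is clear of everything.

```bash
python3 -c "
from plant import env
print(env.close_job())"
```

```text
the job is handed in; nothing more can be done
None
```

The button at the box's +y end (place_1) snapped over and stayed in about 8 mm, on a second press after a first one stopped just short; the other two stayed soft to 12.7 mm, and the guard ring now lies flat over place_1 (job handed in at about 26 s; it returned no verdict).

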